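# Refit the gas ring's knob and hold it in

### The arm

A 6-joint arm with a two-finger parallel gripper is mounted at the origin on a cart in front of the work surface, level with it; the furniture and walls round the work are solid. World frame = base frame: x ahead of the robot, y to its left, z up, the work surface at z = 0. Lengths are in m, angles in rad, forces in N, time in s.
With the tool pointing down it reaches from about 0.35 to 0.975 m from the base axis. Payload 4.9 kg.
Tool frame: the origin (TCP) lies on the front face of the gripper's body, between the roots of the fingers; the fingertips stand ctrl.tip_extent ahead of it and the grasp point (between the pads) lies 54 mm ahead of it (ctrl.tip_extent is the distance from the TCP to the fingertips, in m); z points along the fingers, y is the line along which they close (so a half turn about z gives the same grasp; the last joint's range is limited). The gripper opens to 85 mm and grips with 20 to 120 N. Pads are 22 mm wide; open, the fingers measure 114 mm over their backs; the gripper's body (76 mm by 85 mm) begins 54 mm behind the grasp point. The pads swing forward as they close: fully open they stand 13 mm farther back than shut.
Start: joints at [1.216, 0.053, 1.613, -0, 1.476, -0.119], TCP at [0.146, 0.608, 0.304] pointing down, gripper open.
Joint ranges: [-3.01, 3.01], [-1.01, 2.22], [0.06, 2.58], [-1.02, 4.17], [0.09, 2.62], [-3.14, 3.14]. Speed limits (rad/s): [2.57, 2.57, 3.14, 3.14, 3.14, 3.14].

### API

Orientations are given as a rotation vector (axis times angle).
In Python, from station import ctrl gives the robot as it stands.
- The arm moves only by the tool apply_moves, never from a script. Its argument "rows" is one flat list of numbers, 6 for each row, row after row: the shift along the tool's x, y, z normalised to -1 to 1, where 1 is 0.6 m, then the turn, a rotation vector about the tool's x, y, z normalised to -1 to 1, where 1 is 90 degrees. A call has 1 to 20 rows; each row is the pose to reach, as a shift and turn from the pose commanded when the call began, along the tool's axes at that moment; what a row does not reach only later rows make up. A row lasts 1/10 s, in which the tool goes at most 50 mm and 8.59 degrees, less where a joint would pass 70% of its speed; a pose out of reach is approached as far as the arm can. A call with a number of a shift or a turn outside -1 to 1 is refused whole. A call with a gripper value outside its range is refused whole. "grip" is the opening, from 0 (shut) to 1 (fully open), set as the call begins (left out, the last holds). The fingers move at their own pace and stop on an object; "grip_force" is the grip in N (left out, the last holds). Time passes only in rows, so rows that repeat a pose let the fingers close. It gives the time, the measured TCP pose, the force, the opening and the grip force at its end, in the units of the state.
- ctrl.get_obs(): the state, without advancing time (a new reading comes with each control period).
- ctrl.get_image(name): name is "side" or "top" or "wrist"; returns (picture, depth): 400x640x3 uint8, blue, green, red; 400x640 float32, m along the optical axis (not along the pixel's ray), 0 where there is no reading.
- ctrl.camera_model(name): a dict with "mtx" (3x3 intrinsics, pixels), "k1" (the pictures are not rectified: a ray, as slopes to the right and down, at radius r is drawn at 1 + k1 r^2 times it, then the intrinsics apply), "R" (3x3) and "t" (3): a world point X has camera coordinates R X + t; the wrist camera has in their place "tool_from_camera" (4x4, takes a point from camera to tool coordinates, whose origin is the TCP and whose axes are the flange's). Camera axes: x right, y down, z forward; pixel columns grow to the right and rows downward; lengths in m; the calibration is good to about 2 mm. A picture is of the moment at which its call begins: read the wrist's pose just before it. camera_model takes no time and is no camera call.
- ctrl.finish_job(): hands the job in; it is judged then, once.
The state is a dict: "t": time; "q": joint angles; "dq": joint speeds; "effort": joint torques, N m; "tool_pos": TCP position; "tool_rot": TCP orientation; "contact_force": force on the tool from outside, world axes, zero at the start; "wrist_torque": the same for the moment, N m; "opening": finger opening in m; "grip_force": force on a finger pad.
Only numpy, scipy, OpenCV 4.12 (cv2) and the standard library are available. Lean on these libraries where they do the work, as an engineer would, in place of code of your own. Each camera call takes 0.05 s, during which the arm holds its last target. There are 200 camera calls.

### The job

The knob has come off the table-top gas ring and the lamp hangs over its bare shaft: swing the lamp's stiff arm aside, until its head is about 15 cm or more from the shaft, and leave it there. Then pick up the knob, turn it so that the flat in its bore matches the flat of the D-shaped shaft, push it fully home on the shaft and press it right in, as one does to light the gas. Finish still gripping the knob and holding it pressed in (do not let go), with the other things on the counter left where they are.

Things in the scene. Friction and masses are not known exactly. Their poses are not given: they have to be found in the camera images.
- knob: Loose aluminium cooker knob, 60 g, standing bore down on the counter right of the gas ring. Origin: centre of its underside, z up. Round skirt 44 mm across, 18 mm high; on it a flat-sided grip bar 46 mm long (along x), 14 mm wide (along y), z = 18 to 40 mm: grip it across y, fingertips above the skirt. A small pointer nose sticks out at the bar's +x end (to x = 33 mm)
- knob_seat (a point): Centre of the ceiling of the knob's bore: on its axis, 16 mm above its underside; axes as the knob's. The bore is open below, 16 mm deep, about 17.7 mm in diameter, with a flat on the +x side (the pointer's side) 3 mm from the axis
- shaft_tip (a point): Top end, on the axis, of the upright steel D-shaft (tip at z = 86 mm, 26 mm above the ring's top). 16 mm in diameter, with a flat on its +x side 2.5 mm from the axis: x looks square out of the flat, z up. Top 2.5 mm chamfered. The knob slides on when its x axis points as this one (within about 0.1 rad); fully on, the bore's ceiling rests on this point
- gas_ring: Table-top gas ring, fixed: steel box 180 x 250 mm (x, y), top at z = 60 mm; origin under its centre, z up. Burner with pan supports at y = +45 mm, up to z = 81 mm; the bare shaft stands at y = -85 mm (right)
- valve (a joint): Turn of the shaft about z, rad, growing counter-clockwise from above; it stands at any angle within 0.7 of 0 at the start and is locked there (does not turn). At 0 the flat faces along the gas ring's +x
- shaft (a joint): How far the shaft is pressed in: 0 out, 0.006 m fully in against its stop. Sprung: 4 N to start, about 9 N fully in; springs out again when let go. This lowers shaft_tip by the same amount
- lamp_pin (a point): Middle of the upright black grip pin (14 mm in diameter, graspable from z = 175 to 210 mm; this point at z = 195 mm) on top of the lamp's white head. The head is a cone, 62 mm across at its bottom (z = 105 mm), directly below the pin; at the start it hangs over the shaft
- lamp: The lamp's foot, fixed on the counter; origin at the centre of its underside, z up. Foot 84 mm across, 18 mm high, on it a post to z = 185 mm, which is the upright hinge axis of the arm; the horizontal arm (z = 166 mm) carries the head 156 mm from this axis
- lamp_arm (a joint): Turn of the lamp's arm, rad, about 0 at the start (head over the shaft), growing counter-clockwise seen from above (head towards the robot), negative with the head swung to the back; range -1.7 to 1.7. Stiff (about 0.4 N m, 2.6 N at the pin), stays where it is left
- salt: Bystander: glass salt shaker, 44 mm across, 90 mm high; origin at its underside
- mug: Bystander: small striped mug 60 x 83 x 49 mm; origin at its underside
- tea_light: Bystander: tea light, 38 mm across, 15 mm high; origin at its underside
- teaspoon: Bystander: teaspoon 130 mm long, lying; origin at its underside
- lemon: Bystander: lemon 71 x 53 x 51 mm; origin at its underside
- spice: Bystander: spice jar, 45 mm across, 106 mm high; origin at its underside. Note: wall cupboards hang above the right end of the counter, to the right of y = -0.40, their underside at z = 0.65: the wrist must stay clear of them
There are look-alikes about, which are no part of the job. What is shaped like the knob but blue is not meant.

How it is judged:
By the outcome, as a careful person would: the job done as asked, in the order asked, and still so for the second after the job is handed in, while the arm keeps its last pose, push and grip.
It also fails if it takes over 64 s, if anything falls off the work surface, if the arm or the gripper's body presses on something with over 40 N, if the wrist force passes 120 N, or if a joint passes its speed limit or range.

## Working session

There is one attempt and no reset: what is moved stays moved. The work goes in short steps, Python scripts to look and compute and a tool call to move; the robot and the scene stay as the last step left them, time stands still between calls to the robot, and variables do not carry over. Pictures are saved under pics/ and viewed, at most 10 in all, crops included, and the job is handed in when it is done.

Besides the shell and the picture viewer there is one more tool, called after "Request:" by a JSON object that holds its "method" and its "body". apply_moves: Moves the arm, as the interface text tells. Its arguments: {"type":"object","properties":{"rows":{"type":"array","items":{"type":"number"}},"grip":{"type":"number"},"grip_force":{"type":"number"}},"required":["rows"]}

```bash
mkdir -p pics; ls
cat > h.py <<'E'
import numpy as np, cv2
from scipy.spatial.transform import Rotation as Ro
from station import ctrl
def ray(name,px,obs=None):
    m=ctrl.camera_model(name);K=np.array(m["mtx"]);k=m["k1"]
    d=np.array([(px[0]-K[0,2])/K[0,0],(px[1]-K[1,2])/K[1,1]]);u=d.copy()
    for _ in range(20):u=d/(1+k*(u@u))
    v=np.array([u[0],u[1],1.])
    if "R" in m:
        R=np.array(m["R"]);t=np.array(m["t"]);return -R.T@t,R.T@v
    T=np.array(m["tool_from_camera"]);o=obs or ctrl.get_obs();A=Ro.from_rotvec(o["tool_rot"]).as_matrix()
    return A@T[:3,3]+o["tool_pos"],A@T[:3,:3]@v
def plane(name,px,z,obs=None):
    c,v=ray(name,px,obs);return c+v*(z-c[2])/v[2]
def pt(name,px,depth,obs=None):
    c,v=ray(name,px,obs);return c+v*depth[int(px[1]),int(px[0])]
def proj(name,X,obs=None):
    m=ctrl.camera_model(name);K=np.array(m["mtx"])
    if "R" in m:p=np.array(m["R"])@X+np.array(m["t"])
    else:
        T=np.array(m["tool_from_camera"]);o=obs or ctrl.get_obs();A=Ro.from_rotvec(o["tool_rot"]).as_matrix()
        p=T[:3,:3].T@(A.T@(np.array(X)-o["tool_pos"])-T[:3,3])
    u=p[:2]/p[2];u=u*(1+m["k1"]*(u@u));return u*[K[0,0],K[1,1]]+K[:2,2]
def delta(p,R=None,obs=None):
    "normalised row for TCP to p (world), orientation R"
    o=obs or ctrl.get_obs();A=Ro.from_rotvec(o["tool_rot"])
    s=A.inv().apply(np.array(p)-o["tool_pos"])/.6
    r=(A.inv()*R).as_rotvec()/(np.pi/2) if R is not None else np.zeros(3)
    return np.round(np.r_[s,r],4)
def down(yaw):
    "tool z down, tool y (closing line) at world angle yaw"
    y=np.array([np.cos(yaw),np.sin(yaw),0]);z=np.array([0,0,-1.]);x=np.cross(y,z)
    return Ro.from_matrix(np.c_[x,y,z])
E
python3 - <<'E'
from h import *
np.set_printoptions(precision=4,suppress=True)
for n in("side","top"):
    im,d=ctrl.get_image(n);cv2.imwrite(f"pics/{n}0.png",im);np.save(f"{n}0.npy",d);m=ctrl.camera_model(n);print(n,m["mtx"],m["k1"],-np.array(m["R"]).T@m["t"])
o=ctrl.get_obs();print(o,ctrl.tip_extent);print(ctrl.camera_model("wrist"))
E
```

```text
pics
side [[439.7996   0.     316.6292]
 [  0.     439.7996 205.1771]
 [  0.       0.       1.    ]] -0.07192847360735619 [-0.4925 -0.4742  1.0231]
top [[474.06     0.     325.2144]
 [  0.     474.06   197.9269]
 [  0.       0.       1.    ]] 0.009138101519783209 [-0.2628 -0.2848  1.1772]
{'t': 0.1, 'q': array([ 1.216 ,  0.0533,  1.6142,  0.    ,  1.476 , -0.119 ]), 'dq': array([ 0.0023,  0.0008, -0.0032,  0.001 , -0.0019, -0.0002]), 'effort': array([  0.0007, -39.4904, -37.1361,  -0.0001,   0.0039,  -0.    ]), 'tool_pos': array([0.1459, 0.6073, 0.3028]), 'tool_rot': array([-0.3695, -3.1193,  0.0029]), 'contact_force': array([ 0.1756,  0.3129, -1.1324]), 'wrist_torque': array([0.0236, 0.0064, 0.0131]), 'grip_force': 0.0, 'opening': 0.08538266827614686} 0.0726
{'mtx': array([[312.4801,   0.    , 315.0916],
       [  0.    , 312.4801, 200.4759],
       [  0.    ,   0.    ,   1.    ]]), 'k1': -0.03767959544524457, 'tool_from_camera': array([[-0.0008, -0.9662, -0.2579,  0.0655],
       [ 1.    , -0.0009,  0.0004, -0.0002],
       [-0.0006, -0.2579,  0.9662, -0.0699],
       [ 0.    ,  0.    ,  0.    ,  1.    ]])}
```

View pics/top0.png

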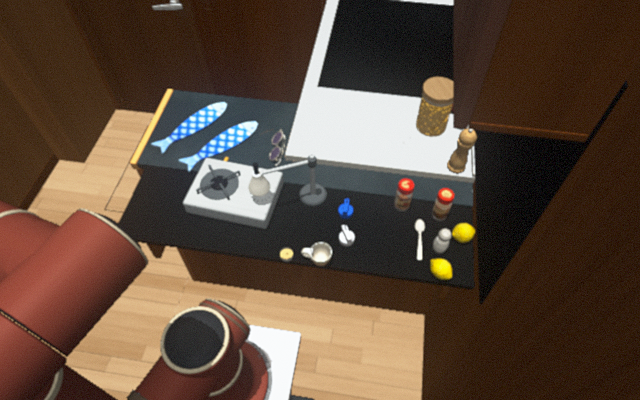

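View pics/side0.png

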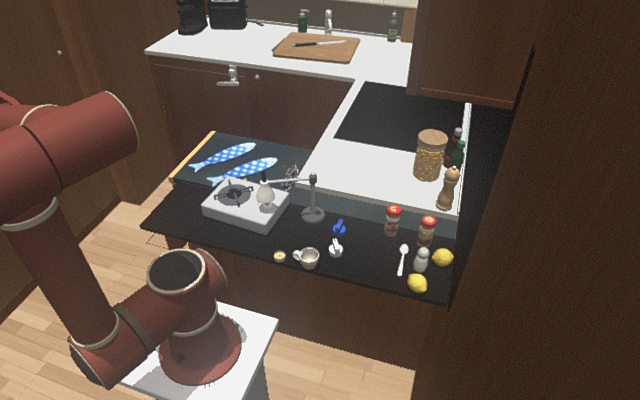

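The top view shows the silver knob at (346,236) and a blue look-alike at (346,208). The silver aluminium one right of the ring fits the description. The lamp head is at (259,184) with its pin near (255,168), the post top at (312,160) and the mug at (320,254). I'll confirm with a crop and compute positions.

Run:
```python
from h import *
np.set_printoptions(precision=4,suppress=True)
a=cv2.imread("pics/top0.png");b=cv2.imread("pics/side0.png");d=np.load("top0.npy")
c1=cv2.resize(a[150:275,170:380],None,fx=3.8,fy=3.8,interpolation=cv2.INTER_CUBIC)
cv2.imwrite("pics/crop1.png",c1)
for n,p,z in[("knob top",(346,236),.03),("blue",(346,208),.03),("pin",(255,168),.2),("post",(312,160),.185),("foot",(313,195),.018),("mug",(320,254),.04),("c1",(184,208),.06),("c2",(267,224),.06),("c3",(283,180),.06),("tea",(287,254),.015)]:
    print(n,plane("top",p,z),"depth",pt("top",p,d))
for n,p,z in[("knob",(336,248),.03),("pin",(262,180),.2),("post",(313,177),.185),("foot",(313,213),.018)]:print("side",n,plane("side",p,z))
```

```text
knob top [ 0.4307 -0.2373  0.03  ] depth [ 0.4242 -0.2378  0.0408]
blue [ 0.5256 -0.2249  0.03  ] depth [ 0.5177 -0.2255  0.0416]
pin [0.4988 0.0219 0.2   ] depth [0.4999 0.0223 0.1986]
post [ 0.5625 -0.1205  0.185 ] depth [ 0.569  -0.1192  0.1771]
foot [ 0.5656 -0.1195  0.018 ] depth [ 0.5676 -0.1191  0.0152]
mug [ 0.357  -0.1752  0.04  ] depth [ 0.3724 -0.1725  0.0119]
c1 [0.4326 0.2303 0.06  ] depth [0.469  0.2573 0.0016]
c2 [ 0.4168 -0.0157  0.06  ] depth [ 0.4396 -0.0067  0.0225]
c3 [ 0.5761 -0.0277  0.06  ] depth [ 0.6027 -0.0195  0.0245]
tea [ 0.3563 -0.0822  0.015 ] depth [ 0.36   -0.081   0.0081]
side knob [ 0.4272 -0.2442  0.03  ]
side pin [0.4739 0.0113 0.2   ]
side post [ 0.5563 -0.1261  0.185 ]
side foot [ 0.5721 -0.1208  0.018 ]
```

View pics/crop1.png

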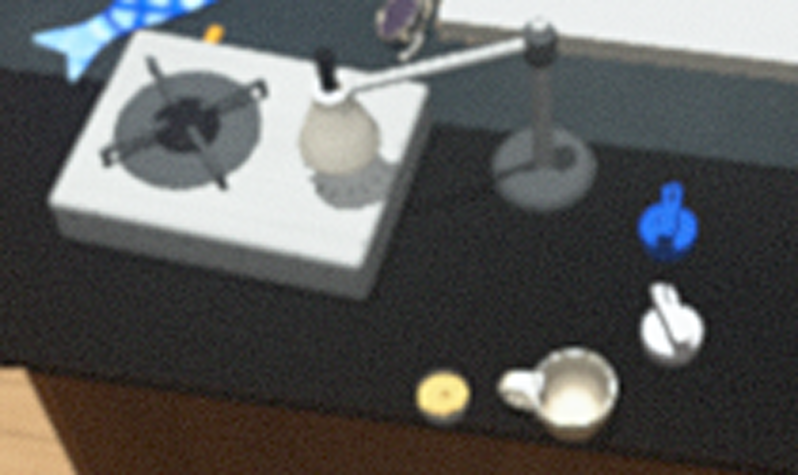

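The crop confirms it: the knob is the silver one at crop (671,325), with its pointer up-left (+x, slightly +y); the blue one at (668,225) is not meant. The pin is at crop (325,62). I'll swing the lamp to the back, starting with a hover above the pin.

Run:
```python
from h import *
o=ctrl.get_obs()
print(delta([.50,.022,.33],down(np.radians(24.6)),o), delta([.42,.022,.36],down(np.radians(24.6)),o))
```

```text
[-8.018e-01 -8.107e-01 -4.410e-02 -1.200e-03  4.000e-04  5.766e-01] [-6.721e-01 -8.419e-01 -9.400e-02 -1.200e-03  4.000e-04  5.766e-01]
```

Request:
{"method": "apply_moves", "body": {"rows": [-0.8,-0.81,-0.044,0,0,0.577,-0.8,-0.81,-0.044,0,0,0.577,-0.8,-0.81,-0.044,0,0,0.577,-0.8,-0.81,-0.044,0,0,0.577,-0.8,-0.81,-0.044,0,0,0.577,-0.8,-0.81,-0.044,0,0,0.577,-0.8,-0.81,-0.044,0,0,0.577,-0.8,-0.81,-0.044,0,0,0.577,-0.8,-0.81,-0.044,0,0,0.577,-0.8,-0.81,-0.044,0,0,0.577,-0.8,-0.81,-0.044,0,0,0.577,-0.8,-0.81,-0.044,0,0,0.577,-0.8,-0.81,-0.044,0,0,0.577,-0.8,-0.81,-0.044,0,0,0.577,-0.8,-0.81,-0.044,0,0,0.577,-0.8,-0.81,-0.044,0,0,0.577,-0.8,-0.81,-0.044,0,0,0.577], "grip": 1}}

```text
t: 1.8
tool_pos: [0.4986, 0.0238, 0.3298]
tool_rot: [-1.696, -2.643, 0.0]
contact_force: [0.1, -0.1, 0.2]
opening: 0.0853
grip_force: 0.0
```

Run:
```python
from h import *
o=ctrl.get_obs();im,d=ctrl.get_image("wrist");cv2.imwrite("pics/w1.png",im);np.save("w1.npy",d);np.save("w1o.npy",np.r_[o["tool_pos"],o["tool_rot"]])
print(o["tool_pos"],o["q"],proj("wrist",np.array([.5,.022,.21]),o))
```

```text
[0.49863777 0.02383741 0.32984882] [-1.01560014e-01 -2.68712358e-01  1.86686924e+00  3.34700407e-04
  1.54438786e+00 -5.31246645e-01] [316.55352466 225.90199698]
```

View pics/w1.png

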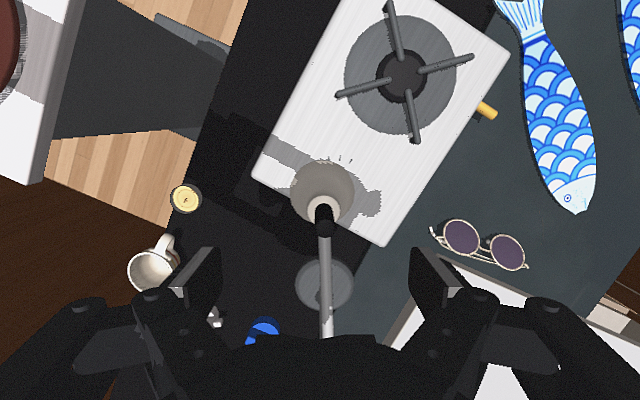

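Wrist view: the pin top is at (324,227), with the lamp arm running straight down the image to the post, so the closing line is square to the arm.

Run:
```python
from h import *
o=ctrl.get_obs();d=np.load("w1.npy");P=plane("wrist",(324.5,224),.21,o);print(P,pt("wrist",(325,225),d,o))
print(pt("wrist",(324,286),d,o))
print(delta([P[0],P[1],.250],None,o))
```

```text
[0.50416603 0.0254425  0.21      ] [0.50486237 0.02475962 0.20934112]
[ 0.53372185 -0.03595559  0.16964795]
[-0.0018  0.0094  0.1334  0.      0.      0.    ]
```

Request:
{"method": "apply_moves", "body": {"rows": [-0.002,0.0095,0.06,0,0,0,-0.002,0.0095,0.1,0,0,0,-0.002,0.0095,0.133,0,0,0,-0.002,0.0095,0.133,0,0,0]}}

```text
t: 2.25
tool_pos: [0.5026, 0.0257, 0.2469]
tool_rot: [-1.692, -2.64, 0.005]
contact_force: [-0.2, 0.3, 0.9]
opening: 0.0853
grip_force: 0.0
```

Request:
{"method": "apply_moves", "body": {"rows": [0,0,0,0,0,0,0,0,0,0,0,0,0,0,0,0,0,0,0,0,0,0,0,0,0,0,0,0,0,0,0,0,0,0,0,0,0,0,0,0,0,0], "grip": 0, "grip_force": 40}}

```text
t: 2.95
tool_pos: [0.5051, 0.0242, 0.2514]
tool_rot: [1.698, 2.642, 0.001]
contact_force: [-1.8, 1.2, 3.9]
opening: 0.013
grip_force: 39.0
```

Run:
```python
from h import *
o=ctrl.get_obs();p=o["tool_pos"];A=Ro.from_rotvec(o["tool_rot"])
print(p,o["contact_force"],o["opening"])
c=np.array([.567,-.1195]);r=p[:2]-c;print("radius",np.hypot(*r),np.degrees(np.arctan2(r[1],r[0])))
for k in range(6,79,6):
    th=np.radians(-k);M=np.array([[np.cos(th),-np.sin(th)],[np.sin(th),np.cos(th)]])
    print(k,delta([*(c+M@(r*.156/np.hypot(*r))),p[2]],Ro.from_rotvec([0,0,th])*A,o))
```

```text
[0.50514771 0.02421785 0.2513663 ] [-1.78039913  1.21070916  3.91442679] 0.012971187776861048
radius 0.15646253935810128 113.28573970800522
6 [-0.0028  0.0271  0.      0.     -0.0001  0.0667]
12 [-7.600e-03  5.390e-02  0.000e+00  1.000e-04 -1.000e-04  1.333e-01]
18 [-1.53e-02  8.00e-02  1.00e-04  1.00e-04 -2.00e-04  2.00e-01]
24 [-2.560e-02  1.052e-01  1.000e-04  1.000e-04 -2.000e-04  2.667e-01]
30 [-3.850e-02  1.292e-01  1.000e-04  1.000e-04 -3.000e-04  3.333e-01]
36 [-5.380e-02  1.517e-01  2.000e-04  2.000e-04 -3.000e-04  4.000e-01]
42 [-7.140e-02  1.724e-01  2.000e-04  2.000e-04 -4.000e-04  4.667e-01]
48 [-9.100e-02  1.913e-01  2.000e-04  2.000e-04 -5.000e-04  5.333e-01]
54 [-1.126e-01  2.079e-01  2.000e-04  3.000e-04 -5.000e-04  6.000e-01]
60 [-1.357e-01  2.222e-01  3.000e-04  3.000e-04 -6.000e-04  6.667e-01]
66 [-1.602e-01  2.340e-01  3.000e-04  3.000e-04 -6.000e-04  7.333e-01]
72 [-1.859e-01  2.432e-01  3.000e-04  3.000e-04 -7.000e-04  8.000e-01]
78 [-2.123e-01  2.497e-01  3.000e-04  4.000e-04 -8.000e-04  8.667e-01]
```

Request:
{"method": "apply_moves", "body": {"rows": [-0.0028,0.027,0,0,0,0.067,-0.0076,0.054,0,0,0,0.133,-0.0153,0.08,0,0,0,0.2,-0.0256,0.105,0,0,0,0.267,-0.0385,0.129,0,0,0,0.333,-0.0538,0.152,0,0,0,0.4,-0.0714,0.172,0,0,0,0.467,-0.091,0.191,0,0,0,0.533,-0.1126,0.208,0,0,0,0.6,-0.1357,0.222,0,0,0,0.667,-0.16,0.234,0,0,0,0.733,-0.186,0.243,0,0,0,0.8,-0.212,0.25,0,0,0,0.867,-0.212,0.25,0,0,0,0.867,-0.212,0.25,0,0,0,0.867,-0.212,0.25,0,0,0,0.867]}}

```text
t: 4.55
tool_pos: [0.7006, -0.0228, 0.2517]
tool_rot: [-2.977, -0.987, -0.04]
contact_force: [29.5, 20.1, -7.9]
opening: 0.0126
grip_force: 39.3
```

Request:
{"method": "apply_moves", "body": {"rows": [0,0,0,0,0,0,0,0,0,0,0,0,0,0,0,0,0,0,0,0,0,0,0,0,0,0,0,0,0,0,0,0,0,0,0,0], "grip": 1}}

```text
t: 5.15
tool_pos: [0.694, -0.0294, 0.2505]
tool_rot: [-2.984, -0.984, 0.0]
contact_force: [0.1, -0.2, -0.2]
opening: 0.0853
grip_force: 0.0
```

Request:
{"method": "apply_moves", "body": {"rows": [0,0,-0.08,0,0,0,0,0,-0.16,0,0,0,0,0,-0.2,0,0,0,0,0,-0.2,0,0,0]}}

```text
t: 5.55
tool_pos: [0.6955, -0.0294, 0.3778]
tool_rot: [2.979, 0.983, 0.015]
contact_force: [0.6, 0.0, 0.1]
opening: 0.0856
grip_force: 0.0
```

Run:
```python
from h import *
o=ctrl.get_obs();print(o["tool_pos"],o["q"])
# knob yaw guess ~ +10deg; grip across y -> closing line yaw ~100deg or -80
for y in(-80,100):print(y,delta([.40,-.235,.33],down(np.radians(y)),o))
```

```text
[ 0.69551103 -0.02941932  0.37782259] [-1.49058807e-01  1.81185046e-01  1.35201861e+00 -2.19317765e-05
  1.59743402e+00  7.84362717e-01]
-80 [-0.6003 -0.0183  0.0749  0.0037 -0.006   0.2947]
100 [-0.6003 -0.0183  0.0749  0.0081  0.0051 -1.7053]
```

Run:
```python
from h import *
print(delta([.424,-.238,.28],down(np.radians(-80))))
```

```text
[-0.5718  0.0088  0.1587  0.0037 -0.006   0.2947]
```

Request:
{"method": "apply_moves", "body": {"rows": [-0.572,0.009,0.16,0.0037,-0.006,0.295,-0.572,0.009,0.16,0.0037,-0.006,0.295,-0.572,0.009,0.16,0.0037,-0.006,0.295,-0.572,0.009,0.16,0.0037,-0.006,0.295,-0.572,0.009,0.16,0.0037,-0.006,0.295,-0.572,0.009,0.16,0.0037,-0.006,0.295,-0.572,0.009,0.16,0.0037,-0.006,0.295,-0.572,0.009,0.16,0.0037,-0.006,0.295,-0.572,0.009,0.16,0.0037,-0.006,0.295,-0.572,0.009,0.16,0.0037,-0.006,0.295,-0.572,0.009,0.16,0.0037,-0.006,0.295]}}

```text
t: 6.65
tool_pos: [0.4226, -0.2371, 0.275]
tool_rot: [-3.127, -0.276, 0.016]
contact_force: [0.1, 0.2, -0.1]
opening: 0.0854
grip_force: 0.0
```

Run:
```python
from h import *
np.set_printoptions(precision=4,suppress=True)
o=ctrl.get_obs();im,d=ctrl.get_image("wrist");cv2.imwrite("pics/w2.png",im);np.save("w2.npy",d)
print(o["tool_pos"],proj("wrist",np.array([.427,-.238,.04]),o))
im,d=ctrl.get_image("top");cv2.imwrite("pics/top1.png",im);np.save("top1.npy",d)
print(proj("top",np.array([.5035,.0255,.086])))
```

```text
[ 0.4226 -0.2371  0.275 ] [317.5843 178.0132]
[258.8787 191.9099]
```

View pics/w2.png

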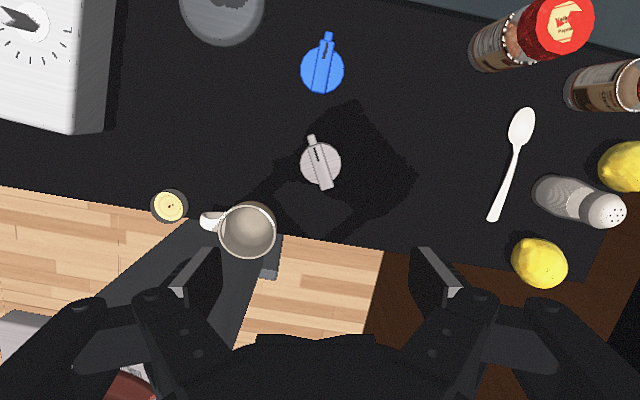

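The silver knob is at (320,162), bar from (311,136, pointer) to (326,188); the mug is at (247,230), so I'll only open the fingers part way.

```bash
cat >> h.py <<'E'
def cloud(name,d,box,obs=None):
    x0,y0,x1,y1=box;c0=None;out=[]
    for v in range(y0,y1):
        for u in range(x0,x1):
            if d[v,u]>0:
                c,r=ray(name,(u,v),obs);out.append(np.r_[c+r*d[v,u],u,v])
    return np.array(out)
E
python3 - <<'E'
from h import *
np.set_printoptions(precision=4,suppress=True)
o=ctrl.get_obs();d=np.load("w2.npy");P=cloud("wrist",d,(290,120,350,200),o)
B=P[P[:,2]>.032];print(len(B),B[:,2].max(),np.median(B[:,2]))
r=cv2.minAreaRect((B[:,:2]*1000).astype(np.float32));print("rect mm",r)
c,s,v=np.linalg.svd(B[:,:2]-B[:,:2].mean(0));print("pca",np.degrees(np.arctan2(v[0,1],v[0,0])),B[:,:2].mean(0))
S=P[P[:,2]>.012];print("circle",cv2.minEnclosingCircle((S[:,:2]*1000).astype(np.float32)))
Q=P[(P[:,2]>.012)&(P[:,2]<.022)];print("skirt",Q[:,:2].min(0),Q[:,:2].max(0),np.median(Q[:,2]))
print(plane("wrist",(311,136),.036,o),plane("wrist",(326,188),.04,o))
E
```

```text
Traceback (most recent call last):
  File "h.py", line 39, in cloud
    c,r=ray(name,(u,v),obs);out.append(np.r_[c+r*d[v,u],u,v])
        ~~~^^^^^^^^^^^^^^^^
  File "h.py", line 5, in ray
    m=ctrl.camera_model(name);K=np.array(m["mtx"]);k=m["k1"]
ValueError: time passes only in moves, steps and waits
```

```bash
sed -i 's/^def ray/import functools\ncm=functools.lru_cache(None)(lambda n: ctrl.camera_model(n))\ndef ray/; s/m=ctrl.camera_model(name)/m=cm(name)/' h.py
python3 - <<'E'
from h import *
np.set_printoptions(precision=4,suppress=True)
o=ctrl.get_obs();d=np.load("w2.npy");P=cloud("wrist",d,(290,120,350,200),o)
B=P[P[:,2]>.032];print(len(B),B[:,2].max(),np.median(B[:,2]))
r=cv2.minAreaRect((B[:,:2]*1000).astype(np.float32));print("rect mm",r)
c,s,v=np.linalg.svd(B[:,:2]-B[:,:2].mean(0));print("pca",np.degrees(np.arctan2(v[0,1],v[0,0])),B[:,:2].mean(0))
Q=P[(P[:,2]>.012)&(P[:,2]<.024)];print("skirt",Q[:,:2].min(0),Q[:,:2].max(0),np.median(Q[:,2]))
print(plane("wrist",(311,136),.036,o),plane("wrist",(326,188),.04,o))
E
```

```text
657 0.0420156830277566 0.03967719625581484
rect mm ((438.8247985839844, -238.72744750976562), (48.36806106567383, 14.019277572631836), 28.194551467895508)
pca -151.76496001135268 [ 0.4387 -0.2388]
skirt [ 0.4166 -0.2607] [ 0.4667 -0.2176] 0.017749485811317633
[ 0.4659 -0.2245  0.036 ] [ 0.4184 -0.248   0.04  ]
```

Run:
```python
from h import *
np.set_printoptions(precision=4,suppress=True)
R=down(np.radians(-61.8))
print(delta([.4382,-.239,.16],R),delta([.4382,-.239,.094],R))
```

```text
[ 0.0269  0.0083  0.1914 -0.0029  0.0059 -0.2012] [ 0.028   0.0086  0.3013 -0.0029  0.0059 -0.2012]
```

Request:
{"method": "apply_moves", "body": {"rows": [0.027,0.0083,0.06,-0.0029,0.0059,-0.1,0.027,0.0083,0.12,-0.0029,0.0059,-0.201,0.027,0.0083,0.19,-0.0029,0.0059,-0.201,0.027,0.0083,0.22,-0.0029,0.0059,-0.201,0.028,0.0086,0.25,-0.0029,0.0059,-0.201,0.028,0.0086,0.28,-0.0029,0.0059,-0.201,0.028,0.0086,0.295,-0.0029,0.0059,-0.201,0.028,0.0086,0.301,-0.0029,0.0059,-0.201,0.028,0.0086,0.301,-0.0029,0.0059,-0.201,0.028,0.0086,0.301,-0.0029,0.0059,-0.201], "grip": 0.5}}

```text
t: 7.75
tool_pos: [0.4378, -0.2399, 0.0947]
tool_rot: [3.047, 0.762, 0.001]
contact_force: [0.9, 0.3, 0.6]
opening: 0.0429
grip_force: 0.0
```

Request:
{"method": "apply_moves", "body": {"rows": [0,0,0,0,0,0,0,0,0,0,0,0,0,0,0,0,0,0,0,0,0,0,0,0,0,0,0,0,0,0,0,0,0,0,0,0], "grip": 0, "grip_force": 50}}

```text
t: 8.35
tool_pos: [0.4377, -0.24, 0.0947]
tool_rot: [3.047, 0.762, 0.001]
contact_force: [-0.3, -0.3, 6.0]
opening: 0.0129
grip_force: 51.0
```

Run:
```python
from h import *
np.set_printoptions(precision=4,suppress=True)
o=ctrl.get_obs();print(o["q"],o["tool_pos"],o["contact_force"])
a=cv2.imread("pics/top1.png")
cv2.imwrite("pics/crop2.png",cv2.resize(a[150:250,180:330],None,fx=5,fy=5,interpolation=cv2.INTER_CUBIC))
# lift then hover short of the shaft for a look from wrist camera
ya=-61.8
print(delta([.4382,-.239,.25],None,o),delta([.42,.0,.26],down(np.radians(-90)),o))
```

```text
[-0.6508 -0.0143  2.0576 -0.0002  1.0973  0.4302] [ 0.4377 -0.24    0.0947] [-0.3103 -0.2991  5.9512]
[ 0.0017 -0.0009 -0.2589  0.      0.      0.    ] [ 0.1623 -0.3666 -0.2759  0.0006 -0.0003  0.3118]
```

View pics/crop2.png

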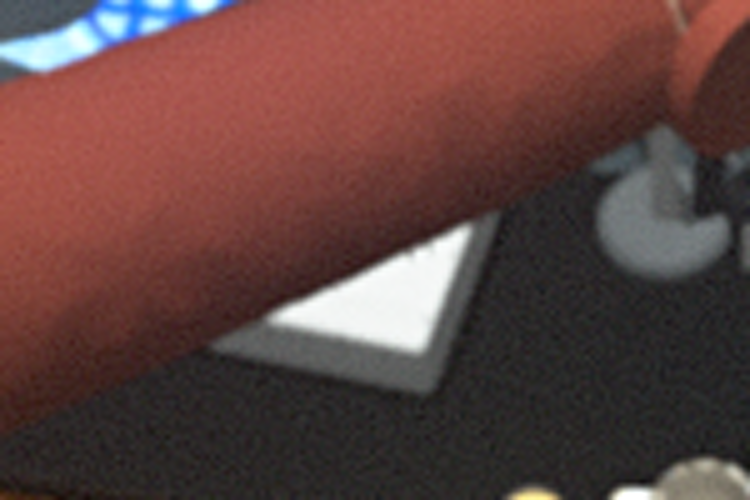

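Crop: the arm hides the shaft from the top camera, so I'll lift the knob and look from the wrist camera, with the shaft ahead of the gripper. The grip closed at 12.9 mm with 51 N.

Run:
```python
from h import *
print(delta([.43,.02,.25],down(np.radians(-90))))
```

```text
[ 1.927e-01 -3.882e-01 -2.592e-01  6.000e-04 -3.000e-04  3.118e-01]
```

Request:
{"method": "apply_moves", "body": {"rows": [0.002,0,-0.02,0,0,0,0.002,0,-0.06,0,0,0,0.002,0,-0.12,0,0,0,0.002,0,-0.2,0,0,0,0.002,0,-0.259,0,0,0,0.002,0,-0.259,0,0,0]}}

```text
t: 8.95
tool_pos: [0.4403, -0.2405, 0.2562]
tool_rot: [3.039, 0.76, 0.011]
contact_force: [0.2, 0.6, -0.7]
opening: 0.0128
grip_force: 50.1
```

Run:
```python
from h import *
print(delta([.43,.02,.25],down(np.radians(-90))),ctrl.get_obs()["opening"])
```

```text
[ 0.1891 -0.3913  0.0073  0.0055 -0.0043  0.312 ] 0.012779510135531367
```

Request:
{"method": "apply_moves", "body": {"rows": [0.19,-0.391,0.007,0.005,-0.004,0.312,0.19,-0.391,0.007,0.005,-0.004,0.312,0.19,-0.391,0.007,0.005,-0.004,0.312,0.19,-0.391,0.007,0.005,-0.004,0.312,0.19,-0.391,0.007,0.005,-0.004,0.312,0.19,-0.391,0.007,0.005,-0.004,0.312,0.19,-0.391,0.007,0.005,-0.004,0.312,0.19,-0.391,0.007,0.005,-0.004,0.312,0.19,-0.391,0.007,0.005,-0.004,0.312]}}

```text
t: 9.85
tool_pos: [0.4282, 0.0209, 0.2445]
tool_rot: [-3.135, 0.002, 0.015]
contact_force: [0.3, -0.9, -1.1]
opening: 0.0126
grip_force: 50.1
```

Run:
```python
from h import *
np.set_printoptions(precision=4,suppress=True)
o=ctrl.get_obs();im,d=ctrl.get_image("wrist");cv2.imwrite("pics/w3.png",im);np.save("w3.npy",d)
print(o["tool_pos"],o["tool_rot"],proj("wrist",np.array([.5035,.0255,.086]),o),o["q"])
```

```text
[0.4282 0.0209 0.2445] [-3.1354  0.0019  0.0151] [309.7066  99.5621] [-0.1276 -0.4013  2.1108  0.0049  1.4424  1.4438]
```

View pics/w3.png

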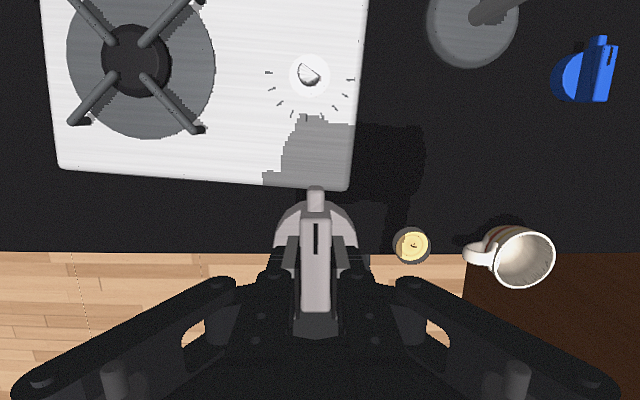

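The shaft tip is at (308,74) with its flat facing up-right; the knob in hand is at column 316, bar along the tool's x. I'll go nearer to measure the D: tool moved forward and lower.

Run:
```python
from h import *
np.set_printoptions(precision=4,suppress=True)
o=ctrl.get_obs();d=np.load("w3.npy");P=cloud("wrist",d,(285,50,335,95),o)
B=P[P[:,2]>.080];print(len(B),B.mean(0),np.median(B[:,2]));print(cv2.minEnclosingCircle((B[:,:2]*1000).astype(np.float32)))
print(B[:,:2].min(0),B[:,:2].max(0))
print(plane("wrist",(308,74),.086,o))
c=plane("wrist",(308,74),.086,o)
print(delta([c[0]-.055,c[1],.205],down(np.radians(-90)),o))
```

```text
322 [  0.52     0.027    0.0856 307.0901  74.7857] 0.0857925130869518
((521.7257080078125, 26.201093673706055), 7.990441799163818)
[0.5141 0.0188] [0.5278 0.034 ]
[0.5205 0.0263 0.086 ]
[ 0.0625 -0.0091  0.0656 -0.0039  0.0059 -0.0012]
```

Request:
{"method": "apply_moves", "body": {"rows": [0.0625,-0.009,0.03,-0.004,0.006,-0.001,0.0625,-0.009,0.066,-0.004,0.006,-0.001,0.0625,-0.009,0.066,-0.004,0.006,-0.001,0.0625,-0.009,0.066,-0.004,0.006,-0.001,0.0625,-0.009,0.066,-0.004,0.006,-0.001]}}

```text
t: 10.4
tool_pos: [0.4659, 0.0267, 0.2063]
tool_rot: [3.141, 0.001, 0.004]
contact_force: [-0.1, -0.5, 0.4]
opening: 0.0132
grip_force: 50.1
```

Run:
```python
from h import *
np.set_printoptions(precision=4,suppress=True)
o=ctrl.get_obs();print(o["tool_pos"],Ro.from_rotvec(o["tool_rot"]).as_matrix()[:2,0])
u,v=np.round(proj("wrist",np.array([.5217,.0262,.086]),o)).astype(int);print(u,v)
ims=[]
D=[]
for i in range(3):
    im,d=ctrl.get_image("wrist");ims.append(im);D.append(d)
im=np.mean(ims,0).astype(np.uint8);d=np.median(D,0);np.save("w4.npy",d);cv2.imwrite("pics/w4.png",im)
P=cloud("wrist",d,(u-30,v-30,u+30,v+30),o);B=P[P[:,2]>.081]
pts=np.array([plane("wrist",q[3:],.086,o)[:2] for q in B])
(c0,r0)=cv2.minEnclosingCircle((pts*1000).astype(np.float32));print(len(B),c0,r0)
m=pts.mean(0)*1000-np.array(c0);print("flat dir from centroid",np.degrees(np.arctan2(-m[1],-m[0])),np.hypot(*m))
# extent along each direction; flat dir = least support
h=[(a,((pts*1000-c0)@[np.cos(np.radians(a)),np.sin(np.radians(a))]).max()) for a in range(-90,91,5)]
print(np.round(h,1).tolist())
cr=cv2.resize(im[v-30:v+30,u-40:u+40],None,fx=8,fy=8,interpolation=cv2.INTER_CUBIC);cv2.imwrite("pics/crop4.png",cr)
```

```text
[0.4659 0.0267 0.2063] [1.     0.0003]
316 133
385 (521.8956909179688, 26.27159881591797) 7.787326812744141
flat dir from centroid -34.772615463381506 1.7021882805555137
[[-90.0, 7.4], [-85.0, 7.2], [-80.0, 7.0], [-75.0, 6.7], [-70.0, 6.3], [-65.0, 5.9], [-60.0, 5.5], [-55.0, 5.0], [-50.0, 4.5], [-45.0, 4.0], [-40.0, 3.5], [-35.0, 2.9], [-30.0, 3.1], [-25.0, 3.6], [-20.0, 4.1], [-15.0, 4.6], [-10.0, 5.1], [-5.0, 5.5], [0.0, 5.8], [5.0, 6.3], [10.0, 6.6], [15.0, 7.0], [20.0, 7.2], [25.0, 7.5], [30.0, 7.6], [35.0, 7.7], [40.0, 7.8], [45.0, 7.8], [50.0, 7.8], [55.0, 7.7], [60.0, 7.8], [65.0, 7.8], [70.0, 7.7], [75.0, 7.6], [80.0, 7.7], [85.0, 7.6], [90.0, 7.6]]
```

View pics/crop4.png

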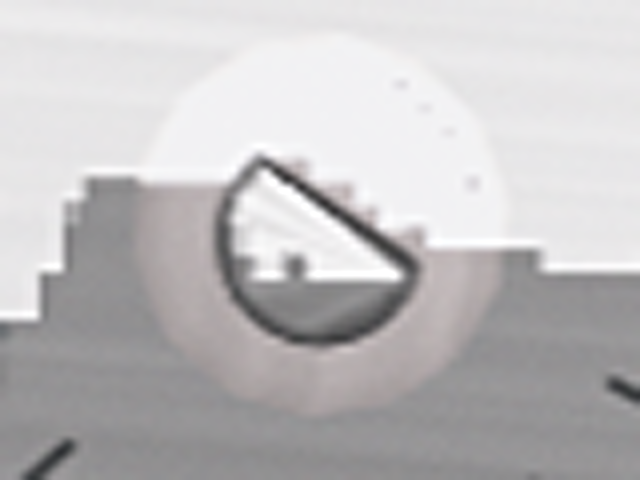

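The D flat runs from (262,160) to (415,265) in the crop, so its normal is at world yaw ≈ -34.5°, agreeing with the depth centroid (-34.8°). Next I'll measure the knob in hand in the same frame.

Run:
```python
from h import *
np.set_printoptions(precision=4,suppress=True)
o=ctrl.get_obs();d=np.load("w4.npy");A=Ro.from_rotvec(o["tool_rot"])
P=cloud("wrist",d,(262,180,372,330),o);T=A.inv().apply(P[:,:3]-o["tool_pos"])
mm=lambda z0,z1:T[(T[:,2]>z0)&(T[:,2]<z1)]
bar=mm(.049,.060);bar=bar[abs(bar[:,1])<.009];print("bar",len(bar),bar.min(0),bar.max(0),np.median(bar[:,2]))
f=bar[(bar[:,0]>-.02)&(bar[:,0]<.02)]
for x in np.arange(-.02,.02,.01):
    g=f[(f[:,0]>=x)&(f[:,0]<x+.01)]
    if len(g):print(x,g[:,1].min(),g[:,1].max(),np.median(g[:,2]))
nose=mm(.055,.075);nose=nose[(nose[:,0]>.02)&(abs(nose[:,1])<.006)];print("nose",len(nose),nose.min(0),nose.max(0))
sk=mm(.072,.082);sk=sk[sk[:,0]>-.0]
r=cv2.minEnclosingCircle((sk[:,:2]*1000).astype(np.float32));print("skirt",len(sk),sk.min(0),sk.max(0),r)
Q=sk[:,:2];E=[]
for a in np.radians(range(-50,51,5)):
    u=np.array([np.cos(a),np.sin(a)]);E.append(Q[(Q@u).argmax()])
E=np.array(E);E=E[E[:,0]<.0225];M=np.c_[2*E,np.ones(len(E))];s=np.linalg.lstsq(M,(E**2).sum(1),rcond=None)[0];print("fit",s[:2],np.sqrt(s[2]+s[:2]@s[:2]))
```

```text
bar 3066 [-0.0218 -0.0089  0.049 ] [0.024 0.009 0.06 ] 0.054834584271020115
-0.02 -0.006489769420735793 0.006889917133706327 0.05478730308960892
-0.01 -0.006237519298589826 0.00665968712182277 0.054736997213452265
0.0 -0.006224526118993951 0.006651028389010268 0.05482982756581969
0.009999999999999998 -0.008931338153747454 0.008950304544315299 0.054814180735508464
nose 792 [ 0.0201 -0.006   0.055 ] [0.0339 0.006  0.0746]
skirt 1306 [ 0.0007 -0.0215  0.072 ] [0.0337 0.022  0.082 ] ((10.122237205505371, 0.24603913724422455), 23.62238121032715)
fit [0. 0.] 0.0
```

```bash
cat >> h.py <<'E'
def tcp(yaw=-34.3,c=(.5218,.0263),z=.2):
    R=down(np.radians(yaw-90));return np.r_[np.array(c)-R.apply([.001,.0002,0])[:2],z],R
E
python3 - <<'E'
from h import *
print(tcp()[0],delta(*tcp(z=.2)))
E
```

```text
[0.52108661 0.02702875 0.2       ] [ 0.0918 -0.      0.0111 -0.0005 -0.0021  0.3817]
```

Request:
{"method": "apply_moves", "body": {"rows": [0.04,0,0.005,0,-0.001,0.09,0.07,0,0.011,0,-0.002,0.18,0.092,0,0.011,-0.0005,-0.002,0.27,0.092,0,0.011,-0.0005,-0.002,0.34,0.092,0,0.011,-0.0005,-0.002,0.382,0.092,0,0.011,-0.0005,-0.002,0.382,0.092,0,0.011,-0.0005,-0.002,0.382,0.092,0,0.011,-0.0005,-0.002,0.382], "grip": 0, "grip_force": 100}}

```text
t: 11.35
tool_pos: [0.5208, 0.0273, 0.1989]
tool_rot: [3.002, -0.925, -0.003]
contact_force: [0.6, -0.2, -0.8]
opening: 0.0115
grip_force: 101.8
```

Run:
```python
from h import *
print(delta(*tcp(z=.183)),delta(*tcp(z=.165)),ctrl.get_obs()["q"])
```

```text
[0.0007 0.0001 0.0266 0.0005 0.001  0.0006] [0.0007 0.0001 0.0566 0.0005 0.001  0.0006] [-9.03840513e-02 -1.06052265e-01  1.94906816e+00  3.74920499e-05
  1.30028067e+00  2.07807236e+00]
```

Request:
{"method": "apply_moves", "body": {"rows": [0.0006,0,0.013,0,0.0005,0,0.0006,0,0.022,0,0.0005,0,0.0006,0,0.028,0,0.0005,0,0.0006,0,0.032,0,0.0005,0,0.0006,0,0.036,0,0.0005,0,0.0006,0,0.036,0,0.0005,0]}}

```text
t: 11.95
tool_pos: [0.5211, 0.027, 0.1767]
tool_rot: [3.001, -0.926, -0.002]
contact_force: [0.1, -0.9, -1.2]
opening: 0.0119
grip_force: 101.8
```

The knob underside is 4 mm below the shaft tip with no force, so it is sliding on.

Request:
{"method": "apply_moves", "body": {"rows": [0,0,0.004,0,0,0,0,0,0.008,0,0,0,0,0,0.012,0,0,0,0,0,0.015,0,0,0,0,0,0.018,0,0,0,0,0,0.018,0,0,0]}}

```text
t: 12.55
tool_pos: [0.5211, 0.027, 0.166]
tool_rot: [3.001, -0.926, -0.002]
contact_force: [1.5, -0.4, -1.7]
opening: 0.012
grip_force: 101.7
```

Now press in steps, watching the force.

Request:
{"method": "apply_moves", "body": {"rows": [0,0,0.003,0,0,0,0,0,0.006,0,0,0,0,0,0.006,0,0,0,0,0,0.006,0,0,0]}}

```text
t: 12.95
tool_pos: [0.5213, 0.0271, 0.1631]
tool_rot: [3.001, -0.926, -0.002]
contact_force: [-0.2, -0.2, 3.2]
opening: 0.0115
grip_force: 102.2
```

Request:
{"method": "apply_moves", "body": {"rows": [0,0,0.003,0,0,0,0,0,0.006,0,0,0,0,0,0.008,0,0,0,0,0,0.008,0,0,0,0,0,0.008,0,0,0]}}

```text
t: 13.45
tool_pos: [0.5213, 0.0271, 0.1587]
tool_rot: [3.001, -0.926, -0.002]
contact_force: [-1.1, -0.4, 9.1]
opening: 0.0115
grip_force: 103.1
```

Request:
{"method": "apply_moves", "body": {"rows": [0,0,0.002,0,0,0,0,0,0.003,0,0,0,0,0,0.003,0,0,0,0,0,0.003,0,0,0]}}

```text
t: 13.85
tool_pos: [0.5216, 0.0271, 0.1586]
tool_rot: [3.001, -0.926, -0.002]
contact_force: [-6.3, -2.0, 16.1]
opening: 0.0114
grip_force: 104.2
```

The arm has stopped at 0.1586 m with 16 N, so the shaft is against its stop. I'll check the result with one picture.

Request:
{"method": "apply_moves", "body": {"rows": [0,0,0.0005,0,0,0,0,0,0.0005,0,0,0,0,0,0.0005,0,0,0,0,0,0.0005,0,0,0]}}

```text
t: 14.25
tool_pos: [0.5216, 0.0271, 0.1586]
tool_rot: [3.001, -0.926, -0.002]
contact_force: [-7.4, -0.0, 17.1]
opening: 0.0112
grip_force: 104.3
```

Run:
```python
from h import *
im,d=ctrl.get_image("wrist");w=cv2.resize(im,(400,250))
s,_=ctrl.get_image("side");c=cv2.resize(s[140:300,140:460],(800,400))[:, :]
cv2.imwrite("pics/end.png",np.vstack([cv2.resize(c,(600,300)),cv2.resize(im,(600,300))]))
o=ctrl.get_obs();print(o["tool_pos"],o["contact_force"],o["opening"],o["grip_force"])
```

```text
[0.52161327 0.02708744 0.1585575 ] [-6.64507859 -0.5923929  18.26144938] 0.01141733903386219 104.32342529296875
```

View pics/end.png

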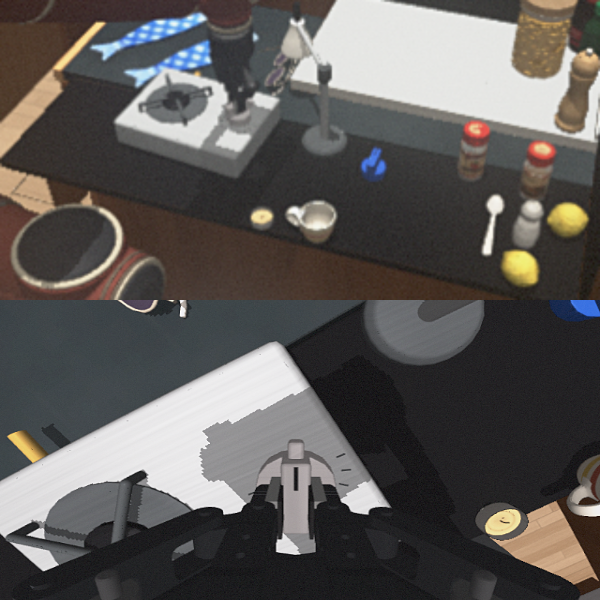

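The picture shows the lamp head swung to the back (295,40), the knob gripped and pressed on the ring (240,110), and the bystanders in place.

```bash
python3 -c "
from station import ctrl
print(ctrl.finish_job())"
```

```text
the job is handed in; nothing more can be done
None
```

I handed the job in at about 14 s on the robot's clock: the lamp head is swung back about 18 cm from the shaft, and the knob is on the D-shaft, pressed to its stop with about 17 N and still gripped; the other things look undisturbed in the last picture.

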